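# Uncover the stall's air taps and push the marked lever shut

### The arm

A 6-joint arm with a two-finger parallel gripper is mounted at the origin on the work surface. World frame = base frame: x ahead of the robot, y to its left, z up, the work surface at z = 0. Lengths are in m, angles in rad, forces in N, time in s.
With the tool pointing down it reaches from about 0.225 to 0.875 m from the base axis. Payload 3.4 kg.
Tool frame: the origin (TCP) lies on the centre line of the jaws, within the pads' length; the fingertips stand 19 mm ahead of it and the grasp point (between the pads) is the TCP (nose_length is the distance from the TCP to the fingertips, in m); z points along the fingers, y is the direction in which the jaws open and shut (so a half turn about z gives the same grasp; the last joint's range is limited). The gripper opens to 85 mm and grips with 20 to 120 N. Pads are 22 mm wide; open, the fingers measure 114 mm over their backs; the gripper's body (76 mm by 85 mm) begins 54 mm behind the grasp point. The pads swing forward as they close: fully open they stand 13 mm farther back than shut.
Start: joints at [-1.441, 0.276, 1.505, -0, 1.361, -0.121], TCP at [0.143, -0.557, 0.25] pointing down, gripper open.
Joint ranges: [-2.89, 2.89], [-0.75, 2.08], [0.22, 2.7], [-1.18, 4.32], [0.11, 2.71], [-2.7, 2.7]. Speed limits (rad/s): [2.57, 2.57, 3.14, 3.14, 3.14, 3.14].

### API

Orientations are given as a unit quaternion [w, x, y, z].
In Python, from rig import * gives the robot as it stands.
- The arm moves only by the shell command python3 -m jog 'ROWS' [OPENING] [FORCE]. ROWS is JSON, one flat list of numbers, 6 for each row, row after row: the shift along the tool's x, y, z in mm, then the turn, a rotation vector about the tool's x, y, z in degrees. In form: [tx, ty, tz, wx, wy, wz, tx, ty, tz, wx, wy, wz, ...]. A call has 1 to 10 rows; each row is the pose to reach, as a shift and turn from the pose commanded when the call began, along the tool's axes at that moment; what a row does not reach only later rows make up. A row lasts 1/8 s, in which the tool goes at most 62.5 mm and 10.7 degrees, less where a joint would pass 70% of its speed; a pose out of reach is approached as far as the arm can. A call with a gripper value outside its range is refused whole. OPENING is the closure, from 0 (fully open) to 1 (shut), set as the call begins (- or left out, the last holds). The fingers move at their own pace and stop on an object; FORCE is the grip in N (left out, the last holds). Time passes only in rows, so rows that repeat a pose let the fingers close. It gives the time, the measured TCP pose, the force and the opening at its end, in the units of the state.
- get_state(): the state, without advancing time (a new reading comes with each control period).
- get_image(name): name is "scene" or "top" or "wrist"; returns a dict with "frame" (480x640x3 uint8, red, green, blue), "camera_matrix" (3x3 intrinsics, pixels), "k1" (the pictures are not rectified: a ray, as slopes to the right and down, at radius r is drawn at 1 + k1 r^2 times it, then the intrinsics apply), "rvec" (rotation vector, rad) and "tvec" (3), from world to camera coordinates, as OpenCV has them. Camera axes: x right, y down, z forward; pixel columns grow to the right and rows downward; lengths in m; the calibration is good to about 2 mm. A picture is of the moment at which its call begins. There is no depth.
- sign_off(): hands the job in, once; it reports no verdict.
The state is a dict: "clock": time; "qpos": joint angles; "qd": joint speeds; "effort": joint torques, N m; "position": TCP position; "ee_rot": TCP orientation; "contact_force": force on the tool from outside, world axes, zero at the start; "moment": the same for the moment, N m; "width": finger opening in m.
Only numpy, scipy, OpenCV 4.12 (cv2) and the standard library are available. Lean on these libraries where they do the work, as an engineer would, in place of code of your own. Each camera call takes 0.05 s, during which the arm holds its last target.

### The job

Push the sliding cover of the grey air box all the way back, away from the robot's side of the box, so that the two lever taps under it are uncovered, and leave it there; then push the lever marked by the round disc at its end fully shut, a quarter turn clockwise so that it lies square across its pipe. It only takes pushing with the fingertips: pick nothing up, leave the plain lever as it stands, and do not disturb the other things on the table. Finish clear of everything.

Things in the scene. Friction and masses are not known exactly. Their poses are not given: they have to be found in the camera images.
- airbox: Grey metal air box fixed to the table, 225 (x) x 246 (y) x 58 mm high. Origin: centre of its underside; x to its back (away from the robot), y left, z up. Front half: open bay, inside x -107 to -3, y -118 to +118 mm, floor at 3 mm, taps at x -30, y +48 and -48 mm (which is the marked one varies). Back half: closed deck at 58 mm. Brass hose tails stick out 20 mm in front, a fitting 30 mm behind.
- cover (a joint): Slide of the flat aluminium cover along the box's +x, m: 0 = bay covered, 0.110 = all the way back on its stop, over the deck, bay open. Starts at 0 to 0.02, stays where left, takes about 3 N to move, cannot come off. The plate is 112 (box x) x 246 (box y) x 4 mm, its top 62 mm above the table.
- ridge (a point): Middle of the top of the ridge on the cover, 82 mm above the table. The ridge is a straight bar across the middle of the cover, 90 mm long along the box's y, 10 mm thick along the box's x, 20 mm high above the plate: push its front (-x) face. Moves with the cover.
- lever_marked (a joint): Angle of the marked lever, rad: 0 = open, pointing to the box's front (-x) along its pipe; 1.571 = shut on its stop, pointing to the box's left (+y), square across the pipe. Grows clockwise seen from above. Starts at 0 to 0.3, stays where left; turning takes about 0.12 N m (3 N at 40 mm from the pivot).
- pivot_marked (a point): On the vertical pivot axis of the marked lever, level with the top of its bar, 48 mm above the table. Both levers are steel bars 10 mm thick, 18 mm tall, 30 to 48 mm above the table, reaching 55 mm from the pivot; pivot boss 9 mm radius. The tap body and pipe below stay under 23 mm, so fingertips 30 to 40 mm above the table can push a lever's side.
- end_marked (a point): On the marked lever, 50 mm from its pivot, 48 mm above the table, on the axis of the upright round steel disc that marks its end (24 mm diameter, 30 to 52 mm above the table, reaching 62 mm from the pivot). Moves with the lever.
- lever_plain (a joint): Angle of the plain lever, same sense as the marked one. Starts at 0 to 0.3 and must be left as it is.
- pivot_plain (a point): Point on the vertical pivot axis of the plain lever, 48 mm above the table.
- end_plain (a point): Point 50 mm from the pivot on the top of the plain lever, a straight bar with no disc, 48 mm above the table. Moves with the lever.
- jar: Squat round glass jar with steel lid, 68 mm diameter, 55 mm high, loose beside the box's left side. Origin: centre of its underside. Not to be disturbed.
- opener: Steel case-back opener, loose beside the box's right side: round handle 16 mm thick with a flat two-pin head, 121 mm long along its x, 30 mm wide, 16 mm high. Origin on the table, near its middle. Not to be disturbed.
- dish: White ceramic dish, 90 mm diameter, 22 mm high, loose. Origin: centre of its underside. Not to be disturbed.
- band: Black rubber dive band curled into an oval ring, 80 x 60 mm, 26 mm high with its steel buckle, loose. Origin: centre of its underside. Not to be disturbed.
- screwdriver: Small screwdriver lying along its x, 130 mm long, loose. Not to be disturbed.
- watch_puck: Black rubber casing cushion, 60 mm diameter, 18 mm high, loose, to the left of the box beyond the jar. Origin: centre of its underside. Not to be disturbed.

How it is judged:
By the outcome, as a careful person would: the job done as asked, in the order asked, and still so for the second after the job is handed in, with the robot touching nothing.
It also fails if it takes over 50 s, if anything falls off the work surface, if the arm or the gripper's body presses on something with over 40 N, if the wrist force passes 120 N, or if a joint passes its speed limit or range.

## Working session

There is one attempt and no reset: what is moved stays moved. The work goes in short steps, Python scripts to look and compute and a shell command to move; the robot and the scene stay as the last step left them, time stands still between calls to the robot, and variables do not carry over. Pictures are saved under pics/ and viewed, and the job is handed in when it is done.

```bash
ls; mkdir -p pics
python3 - <<'E'
from rig import *
import cv2
s=get_state();print({k:s[k] for k in('clock','position','ee_rot','width','contact_force')})
for n in("scene","top","wrist"):
    d=get_image(n);cv2.imwrite(f"pics/{n}0.png",d["frame"][:,:,::-1]);print(n,d["k1"],d["tvec"],d["rvec"])
E
```

```text
pics
{'clock': 0.0, 'position': array([ 0.14261914, -0.55649939,  0.24944744]), 'ee_rot': array([-9.23453429e-04,  9.92148131e-01,  1.25064914e-01, -2.69212584e-06]), 'width': 0.08547213178065054, 'contact_force': array([-0.09075772, -0.16333014,  0.18581014])}
scene -0.032619761932630574 [ 0.35868116 -0.28996794  1.86113297] [ 1.15173534  2.48620714 -0.85285277]
top -0.07152518609368425 [-0.01178302  0.56343817  1.19013756] [ 2.1554112  -2.1028274   0.18659433]
wrist -0.020749158046764866 [-0.57346246 -0.03423327  0.37893475] [-2.30966867  1.79126661  0.24295343]
```

View pics/top0.png

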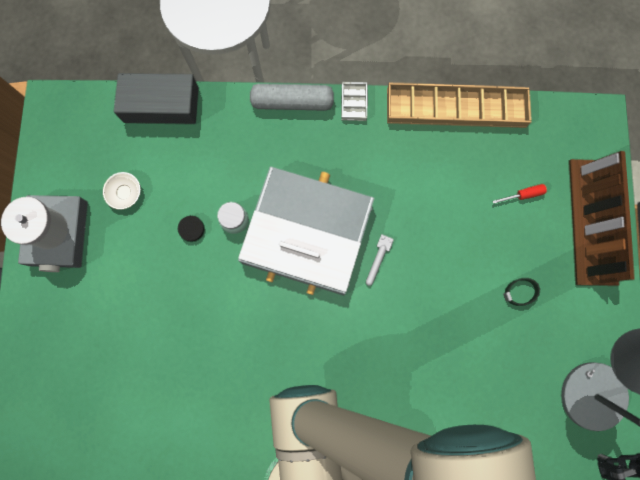

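View pics/scene0.png

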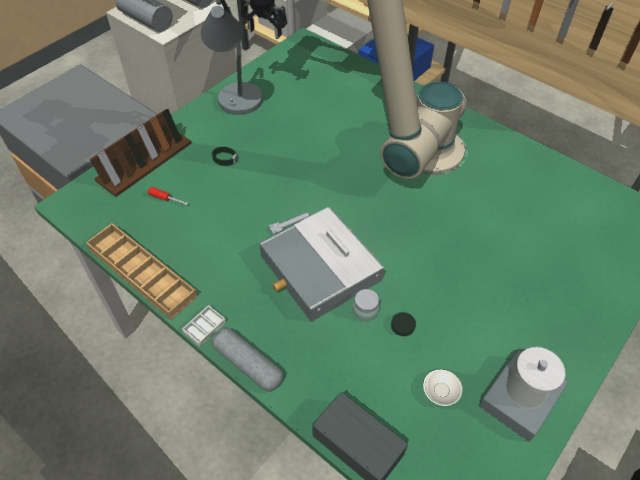

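View pics/wrist0.png

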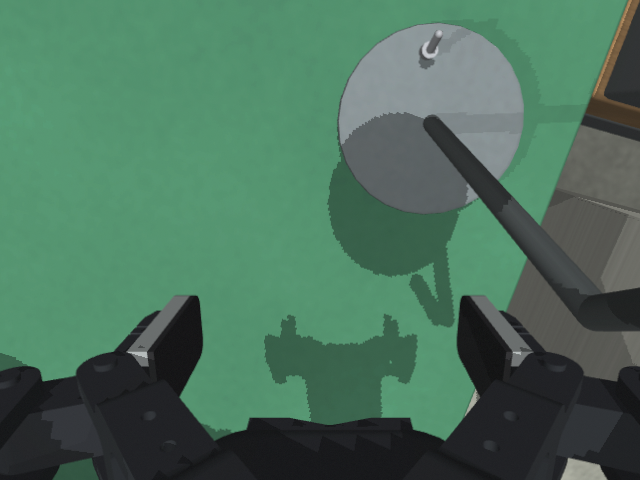

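The top view shows the box at about (308,230), with the white cover over its front half, the ridge at (300,248), the jar at (231,216) and the opener at (380,258). Next I'll measure the box and ridge.

```bash
cat > h.py <<'E'
import numpy as np,cv2
from rig import *
def und(d,uv):
    K=np.array(d["camera_matrix"]);uv=np.atleast_2d(np.float64(uv))
    xd=(uv-K[:2,2])/[K[0,0],K[1,1]]
    x=xd.copy()
    for _ in range(20): x=xd/(1+d["k1"]*(x**2).sum(1,keepdims=True))
    return x
def plane(d,uv,z):
    R=cv2.Rodrigues(np.array(d["rvec"]))[0];t=np.array(d["tvec"])
    x=und(d,uv);r=np.c_[x,np.ones(len(x))]@R;c=-R.T@t
    return c+r*((z-c[2])/r[:,2:])
def proj(d,P):
    R=cv2.Rodrigues(np.array(d["rvec"]))[0];K=np.array(d["camera_matrix"])
    c=np.atleast_2d(P)@R.T+np.array(d["tvec"]);x=c[:,:2]/c[:,2:]
    x=x*(1+d["k1"]*(x**2).sum(1,keepdims=True));return x*[K[0,0],K[1,1]]+K[:2,2]
E
python3 - <<'E'
from h import *
d=get_image("top");f=d["frame"]
c=f[150:310,215:410];cv2.imwrite("pics/tcrop.png",cv2.resize(c[:,:,::-1],None,fx=4,fy=3.7,interpolation=cv2.INTER_CUBIC)[:600,:800])
g=f.min(2);m=((g>195)).astype(np.uint8);m[:150]=0;m[310:]=0;m[:,:236]=0;m[:,400:]=0
m=cv2.morphologyEx(m,cv2.MORPH_OPEN,np.ones((3,3)))
cs=max(cv2.findContours(m,0,1)[0],key=cv2.contourArea)
q=cv2.boxPoints(cv2.minAreaRect(cs));P=plane(d,q,.062)
print(q,P, np.linalg.norm(np.diff(P,axis=0),axis=1))
# whole box silhouette: not green
E
```

```text
[[237.9863  258.30273]
 [253.25858 208.54472]
 [360.3754  241.42218]
 [345.10312 291.18018]] [[ 0.50546138  0.18017918  0.062     ]
 [ 0.61779852  0.15175132  0.062     ]
 [ 0.54959923 -0.0872532   0.062     ]
 [ 0.43950922 -0.0555135   0.062     ]] [0.11587827 0.24854436 0.11457408]
```

View pics/tcrop.png

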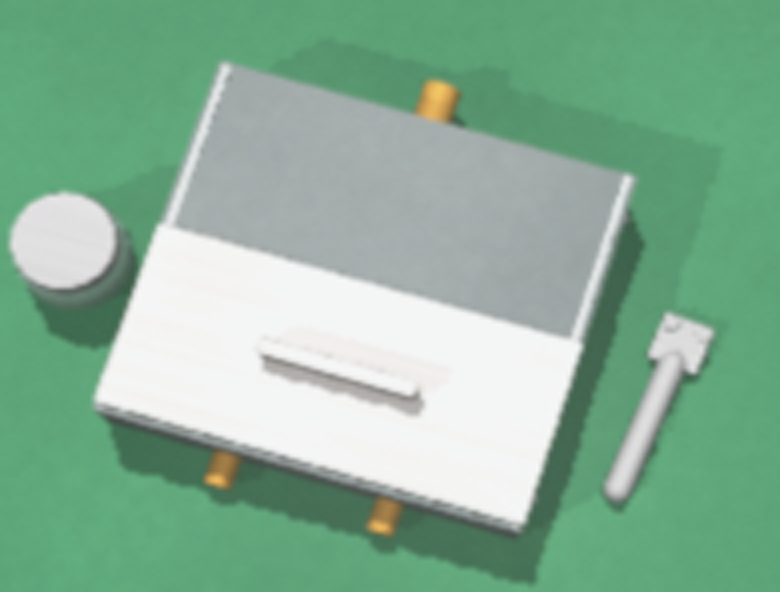

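Run:
```python
from h import *
d=get_image("top")
# back L, back R, front R, front L
q=np.array([[165,228],[580,343],[522,527],[97,403]])/[4,3.7]+[215,150]
P=plane(d,q,.062)[:,:2]; print(P, [np.linalg.norm(P[i]-P[i-1]) for i in range(4)])
# Procrustes fit of 112x246
M=np.array([[56,123],[56,-123],[-56,-123],[-56,123]])/1e3
c=P.mean(0);H=M.T@(P-c);th=np.arctan2(H[0,1]-H[1,0],H[0,0]+H[1,1])
print("cover c",c,"yaw",np.degrees(th))
B=plane(d,np.array([[225,65],[632,177]])/[4,3.7]+[215,150],.060)[:,:2]
x=np.array([np.cos(th),np.sin(th)]);y=np.array([-x[1],x[0]])
print("back edge",B,"rel",(B-c)@np.c_[x,y],"box width",np.linalg.norm(B[0]-B[1]))
R=plane(d,np.array([[263,345],[418,390]])/[4,3.7]+[215,150],.082)[:,:2]
print("ridge",R,(R-c)@np.c_[x,y])
```

```text
[[ 0.61096047  0.14477107]
 [ 0.54672483 -0.08646156]
 [ 0.43682024 -0.05642001]
 [ 0.50417322  0.17733796]] [np.float64(0.11164282614386754), np.float64(0.23998904802416832), np.float64(0.11393644089146761), np.float64(0.24326778777561775)]
cover c [0.52466969 0.04480686] yaw -15.856194290259744
back edge [[ 0.71400587  0.11576311]
 [ 0.64939677 -0.11449533]] rel [[ 0.16274509  0.11998755]
 [ 0.16350643 -0.11916241]] box width 0.23915117572248593
ridge [[0.53798737 0.08620483]
 [0.51355323 0.00181372]] [[ 0.00150004  0.0434615 ]
 [ 0.00105326 -0.04439456]]
```

```bash
python3 -m jog '[60,-62,0,0,0,3, 120,-125,0,0,0,6,170,-177,0,0,0,10,220,-228,0,0,0,14,270,-280,0,0,0,18,320,-332,0,0,0,22,370,-384,20,0,0,26,420,-436,40,0,0,30,488,-506,60,0,0,30,488,-506,80,0,0,30]' 1 40; python3 -c "
from rig import *
s=get_state();print(s['qpos'],s['ee_rot'])"
```

```text
clock: 1.5
position: [0.4497, -0.017, 0.199]
ee_rot: [0.0, 0.991, -0.136, 0.001]
contact_force: [1.0, -0.4, 1.1]
width: 0.0001
[-1.92296856e-01  1.23897092e-01  1.84032254e+00 -3.99288425e-04
  1.17440897e+00  1.65098128e+00] [ 2.67021687e-04  9.90742879e-01 -1.35743575e-01  1.46937492e-03]
```

```bash
python3 -m jog '[0,0,0,0,0,0,0,0,0,0,0,0]'
python3 - <<'E'
from h import *
d=get_image("top");cv2.imwrite("pics/t1.png",d["frame"][:,:,::-1])
d=get_image("wrist");cv2.imwrite("pics/w1.png",d["frame"][:,:,::-1])
print(get_state()['position'],get_state()['ee_rot'])
E
```

```text
clock: 1.75
position: [0.448, -0.0189, 0.1985]
ee_rot: [0.0, 0.991, -0.135, -0.0]
contact_force: [-0.3, -0.3, 0.3]
width: 0.0
[ 0.44802988 -0.01994182  0.19902545] [ 3.43437963e-04  9.90607799e-01 -1.36733306e-01  2.72256201e-04]
```

View pics/w1.png

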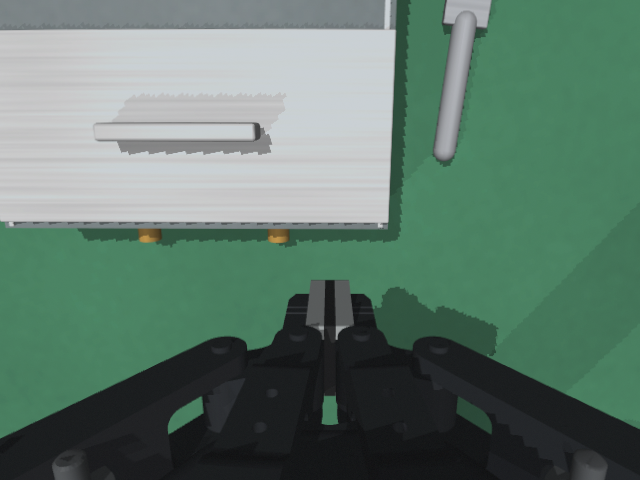

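The wrist view is square with the box: ridge top from (95,131) to (258,131), cover's front right corner at (387,222). I'll cross-check the position from this view.

Run:
```python
from h import *
d=get_image("wrist")
R=plane(d,[[94,131],[256,131]],.082)[:,:2];C=plane(d,[[387,221],[396,29],[5,220]],.062)[:,:2]
print(R,R.mean(0),np.linalg.norm(R[0]-R[1]));print(C,np.linalg.norm(C[0]-C[1]))
v=R[0]-R[1];print("yaw",np.degrees(np.arctan2(-v[0],v[1])))
v=C[2]-C[0];print("yaw",np.degrees(np.arctan2(-v[0],v[1])))
s=get_state();p=np.array(s['position'])[:2];w,x,y,z=s['ee_rot'];t=2*np.arctan2(y,x)
X=np.array([np.cos(t),np.sin(t)]);Y=np.array([X[1],-X[0]])
print(np.degrees(t),p,"ridge in tool mm",1e3*np.array([(R.mean(0)-p)@X,(R.mean(0)-p)@Y]))
```

```text
[[0.53868409 0.0898187 ]
 [0.5141872  0.00379568]] [0.52643565 0.04680719] 0.08944304289570512
[[ 0.4398149  -0.05455003]
 [ 0.54632795 -0.08581175]
 [ 0.50586998  0.17776583]] 0.11100597067420197
yaw -15.895430955883214
yaw -15.872204217790356
-15.758849787550343 [ 0.44802724 -0.02012754] ridge in tool mm [ 57.2825477  -85.71374819]
```

```bash
python3 -m jog '[10,-45,20,0,0,0,20,-86,50,0,0,0,20,-86,90,0,0,0,20,-86,112,0,0,0,20,-86,112,0,0,0]'; python3 -m jog '[10,0,0,0,0,0,18,0,0,0,0,0,24,0,0,0,0,0,32,0,0,0,0,0,40,0,0,0,0,0,50,0,0,0,0,0,60,0,0,0,0,0,70,0,0,0,0,0,70,0,0,0,0,0]'
python3 - <<'E'
from h import *
d=get_image("top");cv2.imwrite("pics/t2.png",cv2.resize(d["frame"][140:320,200:420,::-1],None,fx=3,fy=3))
d=get_image("wrist");cv2.imwrite("pics/w2.png",d["frame"][:,:,::-1])
E
```

```text
clock: 2.52
position: [0.4895, 0.0573, 0.0856]
ee_rot: [0.0, 0.991, -0.137, -0.002]
contact_force: [0.2, 0.2, 0.1]
width: -0.0003
clock: 3.65
position: [0.5602, 0.0395, 0.0866]
ee_rot: [-0.0, 0.991, -0.136, 0.001]
contact_force: [-0.1, 0.7, -0.8]
width: 0.0001
```

View pics/w2.png

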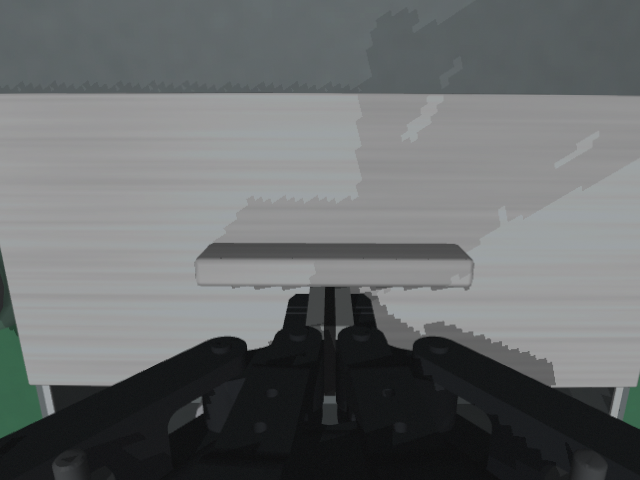

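The fingertips are centred on the ridge's front face at about (330,285), and the bay is starting to show at the bottom. I'll keep pushing and ease onto the stop.

```bash
python3 -m jog '[8,0,0,0,0,0,16,0,0,0,0,0,24,0,0,0,0,0,32,0,0,0,0,0,40,0,0,0,0,0,45,0,0,0,0,0,48,0,0,0,0,0]'; python3 -m jog '[2,0,0,0,0,0,4,0,0,0,0,0]';python3 -m jog '[2,0,0,0,0,0,4,0,0,0,0,0]';python3 -m jog '[2,0,0,0,0,0]'
```

```text
clock: 4.62
position: [0.6047, 0.0267, 0.0865]
ee_rot: [0.0, 0.991, -0.136, -0.0]
contact_force: [-2.9, 1.6, 1.1]
width: -0.0001
clock: 4.88
position: [0.6081, 0.0258, 0.0866]
ee_rot: [0.0, 0.991, -0.136, -0.0]
contact_force: [-2.0, 0.8, -0.1]
width: -0.0003
clock: 5.12
position: [0.612, 0.0247, 0.0866]
ee_rot: [0.0, 0.991, -0.136, -0.0]
contact_force: [-2.2, 2.3, 0.3]
width: -0.0002
clock: 5.25
position: [0.6122, 0.0246, 0.0866]
ee_rot: [-0.0, 0.991, -0.136, -0.002]
contact_force: [-7.7, 1.8, 4.6]
width: -0.0003
```

```bash
python3 -m jog '[1,0,0,0,0,0,2,0,0,0,0,0,2,0,0,0,0,0]'
```

```text
clock: 5.62
position: [0.6122, 0.0246, 0.0866]
ee_rot: [-0.0, 0.991, -0.136, -0.004]
contact_force: [-9.2, 3.3, 5.2]
width: 0.0003
```

The arm has stopped moving while the force rises, so the cover is on its stop. I'll back off, then look into the bay.

```bash
python3 -m jog '[-10,0,0,0,0,0,-25,0,0,0,0,0,-40,0,-40,0,0,0,-80,0,-80,0,0,0,-130,0,-120,0,0,0,-170,0,-140,0,0,0,-180,0,-140,0,0,0,-180,0,-140,0,0,0]'
python3 - <<'E'
from h import *
d=get_image("top");cv2.imwrite("pics/t3.png",cv2.resize(d["frame"][140:320,200:420,::-1],None,fx=3,fy=3))
d=get_image("wrist");cv2.imwrite("pics/w3.png",d["frame"][:,:,::-1])
E
```

```text
clock: 6.62
position: [0.4424, 0.0721, 0.2266]
ee_rot: [0.0, 0.991, -0.136, 0.001]
contact_force: [0.3, -0.2, -0.5]
width: 0.0004
```

View pics/w3.png

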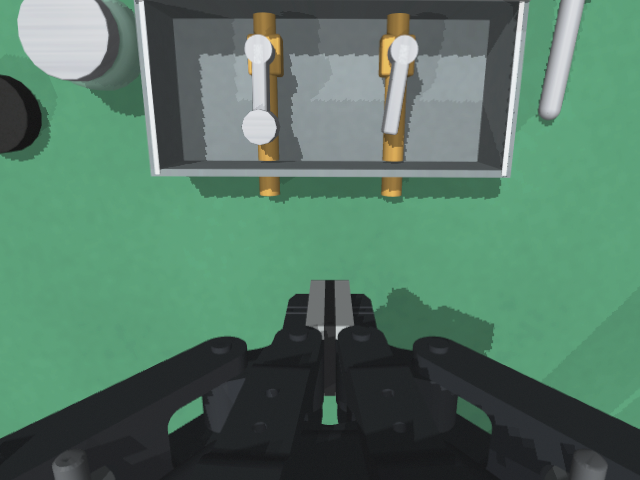

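View pics/t3.png

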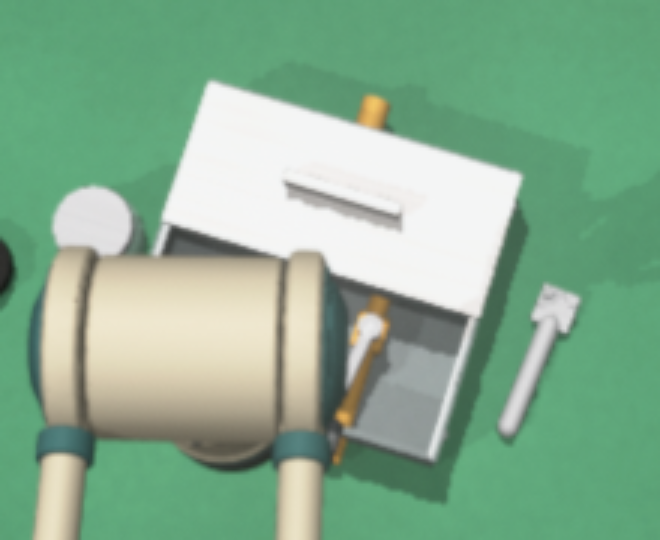

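The cover is fully back. The marked lever is the left one, with its pivot at (258,48) and disc at (259,127); the plain one has its pivot at (404,48) and end at (390,132).

Run:
```python
from h import *
d=get_image("wrist")
s=get_state();p=np.array(s['position'])[:2];w,x,y,z=s['ee_rot'];t=2*np.arctan2(y,x)
X=np.array([np.cos(t),np.sin(t)]);Y=np.array([X[1],-X[0]]);A=np.c_[X,Y]
def T(uv,z): return 1e3*(plane(d,uv,z)[:,:2]-p)@A
print("pivM,pivP",T([[258,48],[404,48]],.048)); print("disc",T([[259,127]],.052),"plain tip",T([[390,132]],.048))
a=T([[258,48]],.048)[0];b=T([[259,127]],.052)[0];print(np.linalg.norm(a-b))
print("walls front inner / rails",T([[161,163],[505,163],[150,3],[522,3]],.058))
print("commanded/meas",s['position'],np.degrees(t),w,z)
```

```text
pivM,pivP [[107.97595031 -47.48013823]
 [108.03029404  48.23430828]]
disc [[ 57.55421714 -48.22638499]] plain tip [[54.12355739 40.97846392]]
50.42725513470273
walls front inner / rails [[  34.08985758 -114.82848764]
 [  34.22831675  118.46805147]
 [ 133.06105089 -112.05785924]
 [ 133.24931632  118.93140633]]
commanded/meas [0.44353209 0.07174535 0.2258079 ] -15.652001666628658 0.00021376315470909846 -0.00018905037544128918
```

Pivot spacing is 95.7 mm (nominal 96) and pivot to disc 50.4 mm (nominal 50). In tool axes the marked pivot is at (108,-47.5) and the lever stands at about 0 rad. I'll descend between the levers, at tool x 55, y 3.

```bash
python3 -m jog '[28,0,30,0,0,0,55,3,60,0,0,0,55,3,100,0,0,0,55,3,130,0,0,0,55,3,155,0,0,0,55,3,172,0,0,0,55,3,172,0,0,0]'
python3 - <<'E'
from h import *
d=get_image("wrist");cv2.imwrite("pics/w4.png",d["frame"][:,:,::-1])
E
```

```text
clock: 7.65
position: [0.4942, 0.054, 0.0523]
ee_rot: [0.0, 0.991, -0.136, -0.002]
contact_force: [-0.5, 0.1, -0.6]
width: -0.0001
```

View pics/w4.png

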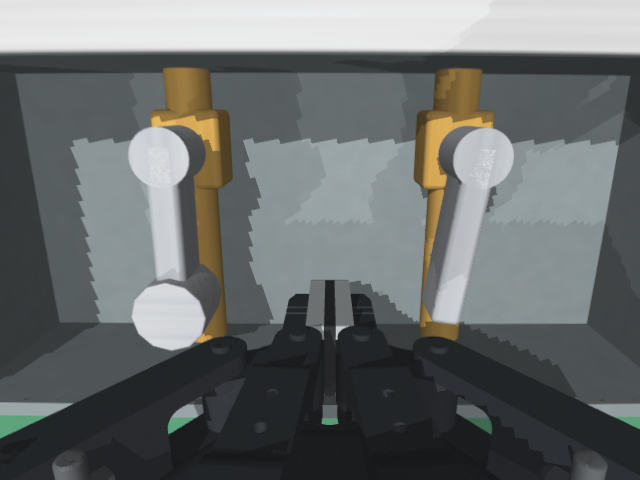

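The fingertips are clear between the levers, and there is no contact force. I'll push the lever along the arc in stages.

```bash
python3 -m jog '[0,-8,0,0,0,0,0,-16,0,0,0,0,0,-22,0,0,0,0,0,-28,0,0,0,0,0,-34,0,0,0,0,0,-40,0,0,0,0,0,-47,0,0,0,0,0,-53,0,0,0,0,0,-53,0,0,0,0]'
python3 - <<'E'
from h import *
d=get_image("wrist");cv2.imwrite("pics/w5.png",d["frame"][:,:,::-1])
E
```

```text
clock: 8.82
position: [0.5095, 0.1062, 0.0545]
ee_rot: [-0.0, 0.991, -0.136, 0.0]
contact_force: [-0.6, -0.6, -0.2]
width: -0.0005
```

View pics/w5.png

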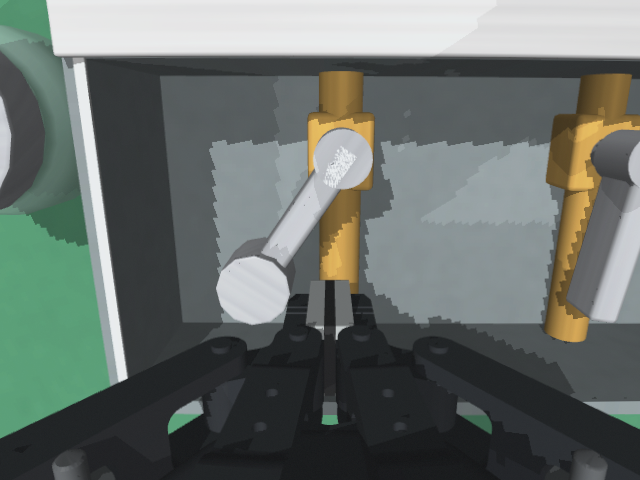

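The lever has turned about 35° and the fingertip corner is on the disc. I'll continue along the arc.

```bash
python3 -m jog '[3,-8,0,0,0,0,6,-16,0,0,0,0,10,-25,0,0,0,0,15,-30,0,0,0,0,19,-34,0,0,0,0,23,-37,0,0,0,0,26,-38,0,0,0,0,26,-38,0,0,0,0]'
python3 - <<'E'
from h import *
d=get_image("wrist");cv2.imwrite("pics/w6.png",d["frame"][:,:,::-1])
E
```

```text
clock: 9.88
position: [0.5448, 0.1354, 0.0546]
ee_rot: [-0.0, 0.991, -0.136, 0.0]
contact_force: [-1.8, 0.1, -1.8]
width: 0.0
```

View pics/w6.png

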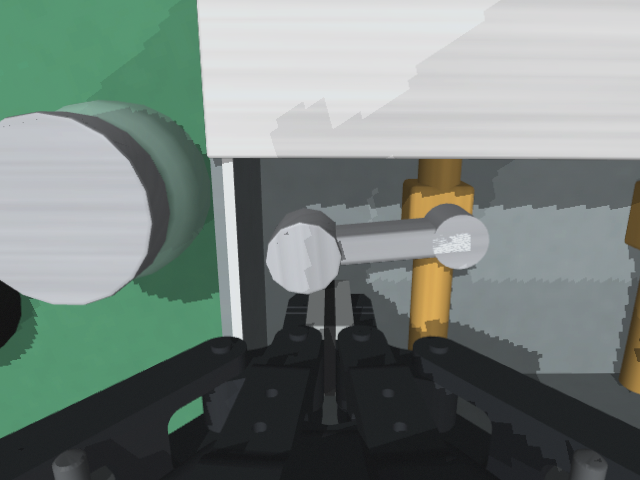

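The lever is at about 84°, so I'll creep forward onto the stop.

```bash
for i in 1; do python3 -m jog '[2,0,0,0,0,0,4,0,0,0,0,0]'; done; python3 -m jog '[1,0,0,0,0,0,2,0,0,0,0,0]';python3 -m jog '[1,0,0,0,0,0,2,0,0,0,0,0]'
```

```text
clock: 10.18
position: [0.548, 0.1344, 0.0548]
ee_rot: [-0.0, 0.991, -0.136, -0.0]
contact_force: [-2.2, 2.3, -0.2]
width: 0.0
clock: 10.42
position: [0.5494, 0.1338, 0.0547]
ee_rot: [-0.0, 0.991, -0.136, -0.001]
contact_force: [-4.8, 4.0, 2.1]
width: -0.0002
clock: 10.68
position: [0.5496, 0.1337, 0.0546]
ee_rot: [-0.0, 0.991, -0.136, -0.002]
contact_force: [-8.2, 5.0, 3.9]
width: 0.0001
```

```bash
python3 -m jog '[2,0,0,0,0,0,2,0,0,0,0,0]'; python3 -m jog '[-10,0,0,0,0,0,-20,2,0,0,0,0,-22,5,-30,0,0,0,-22,5,-70,0,0,0,-40,20,-120,0,0,0,-80,30,-170,0,0,0,-100,40,-190,0,0,0,-100,40,-190,0,0,0,-100,40,-190,0,0,0]'
python3 - <<'E'
from h import *
d=get_image("wrist");cv2.imwrite("pics/w7.png",d["frame"][:,:,::-1])
d=get_image("top");cv2.imwrite("pics/t7.png",d["frame"][:,:,::-1])
E
```

```text
clock: 10.92
position: [0.5498, 0.1333, 0.0544]
ee_rot: [-0.0, 0.991, -0.136, -0.004]
contact_force: [-9.3, 5.7, 6.3]
width: -0.0002
clock: 12.05
position: [0.4474, 0.1205, 0.2441]
ee_rot: [0.0, 0.991, -0.136, 0.001]
contact_force: [0.3, 0.1, -0.4]
width: -0.0001
```

View pics/w7.png

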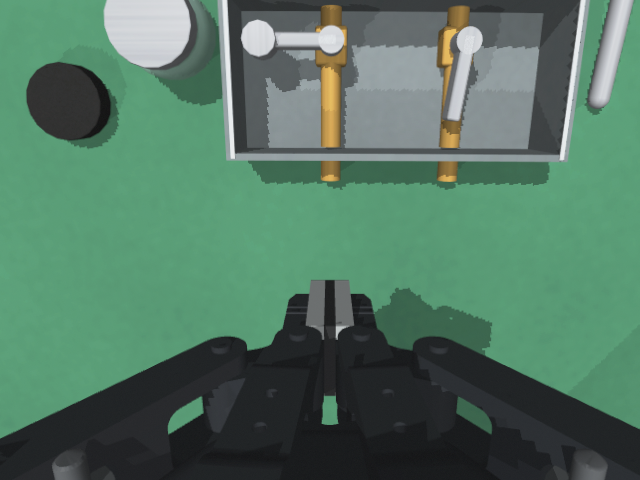

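View pics/t7.png

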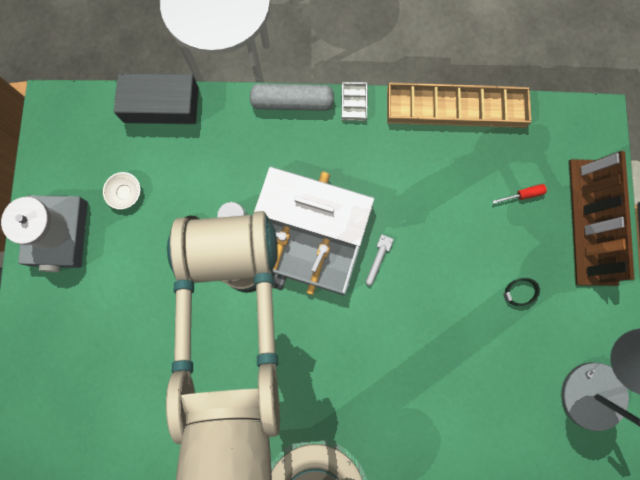

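Run:
```python
from h import *
d=get_image("wrist")
a=plane(d,[[331,39],[469,39]],.048);b=plane(d,[[258,38]],.052);c=plane(d,[[453,118]],.048)
def ang(p,q):
    v=(q-p)[:2];t=np.radians(-15.87);X=np.array([np.cos(t),np.sin(t)]);Y=np.array([-X[1],X[0]]);return np.degrees(np.arctan2(v@Y,-v@X)),np.linalg.norm(v)
print("marked",ang(a[0],b[0]),"plain",ang(a[1],c[0]))
t=get_image("top")
print("cover back corners vs deck", plane(t,[[271.2,169],[372.8,199]],.062)[:,:2])
s=get_state();print(s['position'],s['contact_force'],np.abs(s['qd']).max(),s['clock'])
```

```text
marked (np.float64(89.85310970347841), np.float64(0.04970045925436008)) plain (np.float64(7.5589841500123995), np.float64(0.053525629119379255))
cover back corners vs deck [[ 0.71004126  0.11554355]
 [ 0.64621841 -0.11388049]]
[0.4471787  0.12066486 0.24332343] [ 0.5137166   0.08053873 -0.61389388] 0.0056310185021461005 12.25
```

```bash
python3 -c "
from rig import *
print(sign_off())"
```

```text
the job is handed in; nothing more can be done
None
```

The cover is all the way back on its stop, and the marked lever (the left one) is shut square across its pipe. I handed the job in at about 12 s of the 50 s allowed.

- **Cover:** I pushed the ridge with the closed fingertips until the arm stopped moving and the force rose to about 9 N. The last pictures show the bay uncovered and the cover level with the back of the box to within a few millimetres.
- **Marked lever:** I pushed its disc from the right, around to the stop, until the force rose to about 11 N sideways. It measured 89.9° afterwards.
- **Plain lever:** It measured about 7.6° both before and after.
- **Other things:** By eye, the opener, puck, dish, band and screwdriver look unmoved. The jar is partly hidden by the arm in the last top view, but the wrist view shows it upright in place.
- **Arm:** It finished above and in front of the box, touching nothing, with a force reading under 1 N.

No checks failed or disagreed.

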